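# Post the blue-lidded specimen pot through the drop box's spring flap

### The arm

A 7-joint arm with a two-finger parallel gripper is mounted at the origin on a cart in front of the work surface, level with it; the furniture and walls round the work are solid. World frame = base frame: x ahead of the robot, y to its left, z up, the work surface at z = 0. Lengths are in mm, angles in degrees, forces in N, time in s.
With the tool pointing down it reaches from about 400 to 900 mm from the base axis. Payload 5.6 kg.
Tool frame: the origin (TCP) lies on the centre line of the jaws, within the pads' length; the fingertips stand 11 mm ahead of it and the grasp point (between the pads) lies 8 mm behind it; z points along the fingers, y is the line along which they close (so a half turn about z gives the same grasp; the last joint's range is limited). The gripper opens to 92 mm and grips with 3 to 60 N. Pads are 20 mm wide; open, the fingers measure 128 mm over their backs; the gripper's body (75 mm by 189 mm) begins 69 mm behind the grasp point.
Start: joints at [68.64, 26.786, -0.665, 91.828, 0.344, 61.387, -3.226], TCP at [210.464, -614.991, 225.592] pointing down, gripper open.
Joint ranges: [-144.91, 144.91], [-17.63, 115.5], [-89.93, 88.59], [15.96, 139.68], [-74.01, 254.01], [8.47, 105.57], [-167.45, 167.45]. Speed limits (degrees/s): [147.25, 147.25, 180, 180, 180, 180, 180].

### API

Orientations are given as a 3x3 rotation matrix whose columns are the frame's x, y, z axes.
In Python, from bench import manip gives the robot as it stands.
- The arm moves only by the tool send_rows, never from a script. Its argument "steps" is one flat list of numbers, 5 for each row, row after row: the closure, from -1 (fully open) to 1 (shut), then the shift along the tool's x, y, z in units of 0.02 m (1.0 is 0.02 m), then the turn about the tool's z in units of 5 degrees (1.0 is 5 degrees). A call has 1 to 8 rows; each row shifts and turns the commanded pose from where the row before left it, along the tool's axes as they then stand; what a row does not reach is not made up. A row lasts 1/12 s, in which the tool goes at most 41.7 mm and 7.16 degrees, less where a joint would pass 70% of its speed; a pose out of reach is approached as far as the arm can. A call with a number of a shift or a turn outside -1 to 1 is refused whole. A call with a gripper value outside its range is refused whole. The fingers move at their own pace and stop on an object; "grip_force" is the grip in N (left out, the last holds). Time passes only in rows, so rows that do not move let the fingers close. It gives the time, the measured TCP pose, the force, the opening and the grip force at its end, in the units of the state.
- manip.sense(): the state, without advancing time (a new reading comes with each control period).
- manip.snapshot(name): name is "scene" or "top"; returns (picture, depth): 420x560x3 uint8, red, green, blue; 420x560 float32, mm along the optical axis (not along the pixel's ray), 0 where there is no reading.
- manip.calibration(name): a dict with "fx", "fy", "cx", "cy" (pixels), "R" (3x3) and "t" (3): a world point X has camera coordinates R X + t. Camera axes: x right, y down, z forward; pixel columns grow to the right and rows downward; lengths in mm; the calibration is good to about 2 mm. A picture is of the moment at which its call begins. calibration takes no time and is no camera call.
- manip.job_done(): hands the job in; it is judged then, once.
The state is a dict: "time": time; "qpos": joint angles; "qvel": joint speeds; "effort": joint torques, N m; "ee_pos": TCP position; "eef_rot": TCP orientation; "wrist_force": force on the tool from outside, world axes, zero at the start; "ft_torque": the same for the moment, N m; "finger_gap": opening from 0.0 (shut) to 1.0 (fully open); "grasp_force": force on a finger pad.
Only numpy, scipy, OpenCV 4.12 (cv2) and the standard library are available. Lean on these libraries where they do the work, as an engineer would, in place of code of your own. Each camera call takes 0.05 s, during which the arm holds its last target. There are 200 camera calls.

### The job

Post the small specimen pot with the blue lid into the clear-walled drop box: push it down through the yellow spring flap in the box's top until it is inside and the flap has swung shut behind it. Leave the white-lidded pot standing where it is.

Things in the scene. Friction and masses are not known exactly. Their poses are not given: they have to be found in the camera images.
- blue_pot: The pot to post: round specimen pot with a blue lid, 50 mm tall, 0.04 kg; body 40 mm diameter, lid 44 mm diameter over heights 37 to 50 mm. Stands upright on the worktop. Origin: centre of its underside, z up. Grasp across the lid from above, any yaw. Let go with its top 10 mm or more below the box's top plate it drops clear; higher, the flap may wedge it and it must be pushed on down.
- white_pot: Bystander that stays: round specimen pot with a white lid, 62 mm tall, 53 mm diameter, loose. Origin: centre of its underside. (A red-lidded pot, 78 mm tall, 59 mm diameter, stands close by too; the three swap places between runs and stand at least 85 mm apart, centre to centre.)
- drop_box: Drop box, fixed: clear walls, grey top. Origin on the underside (worktop level), straight below the slot's centre; z up. Spans x -88 to +53, y -93 to +93 mm in its frame; top at z = 150 mm (plate 4 thick), inside floor z = 10, inside x -81 to +46. Slot in the top: 68 mm along x, 140 mm along y, so pot and fingers go in together if the fingers close along the box's y. Yaw within 25 deg.
- flap (a joint): Yellow flap closing the slot, 65 x 138 x 3 mm, flush with the top. Hinged on the slot's +x edge (x = +34, z = 148 mm), swings down inside, free edge on a 66 mm radius. 0 = shut, grows opening down to a stop at 1.5 rad. Spring-shut: about 1.3 N at its middle starts to open it (the pot's weight does not); wide open it presses with 1.2 N toward -x at its free edge. Follows the fingers up and shuts.
Not all that is in view belongs to the job. What is shaped like the blue_pot but turquoise is not meant.

How it is judged:
By the outcome, as a careful person would: the job done as asked, in the order asked, and still so for the second after the job is handed in, with the robot touching nothing.
It also fails if it takes over 42 s, if anything falls off the work surface, if the arm or the gripper's body presses on something with over 40 N, if the wrist force passes 120 N, or if a joint passes its speed limit or range.

## Working session

There is one attempt and no reset: what is moved stays moved. The work goes in short steps, Python scripts to look and compute and a tool call to move; the robot and the scene stay as the last step left them, time stands still between calls to the robot, and variables do not carry over. Pictures are saved under pics/ and viewed, at most 10 in all, crops included, and the job is handed in when it is done.

Besides the shell and the picture viewer there is one more tool, called after ">>>" as name(argument=value, ...) on one line, values as JSON. send_rows: Moves the arm, as the interface text tells. Shifts and turns lie within -1 to 1; 1 stands for 0.02 m of shift or 5 degrees of turn. Its arguments: {"type":"object","properties":{"steps":{"type":"array","items":{"type":"number"}},"grip_force":{"type":"number"}},"required":["steps"]}

```bash
mkdir -p pics; python3 - <<'E'
from bench import manip
import cv2,numpy as np,pickle
d={}
for n in("scene","top"):
    p,z=manip.snapshot(n);d[n]=(p,z,manip.calibration(n));cv2.imwrite(f"pics/{n}0.png",p[:,:,::-1])
    print(n,d[n][2])
pickle.dump(d,open("d0.pkl","wb"))
s=manip.sense();print(s["time"],s["ee_pos"],s["eef_rot"],s["finger_gap"])
E
```

```text
scene {'fx': 492.857316684888, 'fy': 492.857316684888, 'cx': 272.87585595897895, 'cy': 214.57167024091152, 'R': array([[-0.60111901, -0.79910666, -0.00919146],
       [-0.53230666,  0.40894737, -0.74122309],
       [ 0.59607513, -0.44067061, -0.67119583]]), 't': array([312.61540236, 365.48500884, 778.50193287])}
top {'fx': 490.22960622932317, 'fy': 490.22960622932317, 'cx': 276.1915864856297, 'cy': 207.11752290967064, 'R': array([[ 0.01686859, -0.99984827, -0.00434499],
       [-0.99658115, -0.01646163, -0.08096314],
       [ 0.08087933,  0.00569586, -0.99670763]]), 't': array([-8.12810852e-01,  5.30564412e+02,  1.02639015e+03])}
0.1 [ 210.2526968  -614.52305718  224.75283617] [[ 9.46154257e-01  3.23715530e-01 -6.14586843e-04]
 [ 3.23716094e-01 -9.46153156e-01  1.44805183e-03]
 [-1.12736417e-04 -1.56903205e-03 -9.99998763e-01]] 0.9982756901179316
```

View pics/scene0.png

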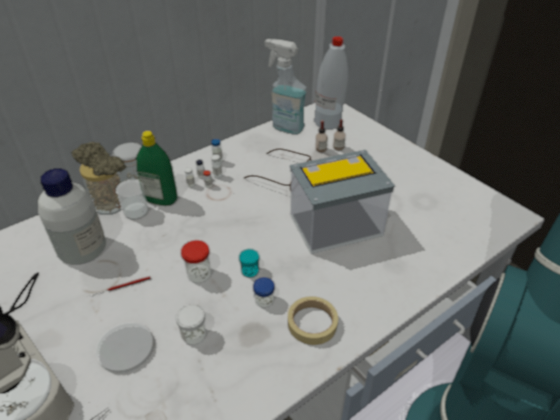

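View pics/top0.png

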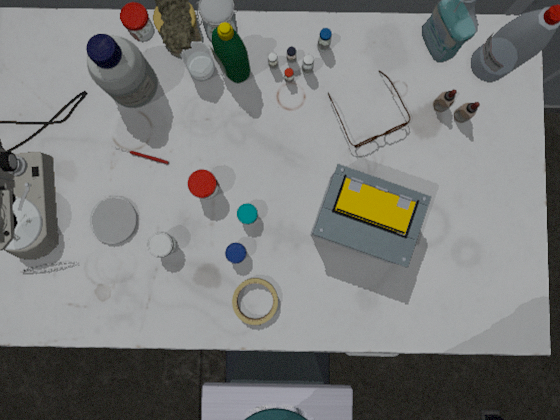

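The top view shows the candidates at blue (235,253), turquoise (247,213), and white (162,244). The scene view shows them at (264,290), (249,262), and (191,323). The blue one, nearest the robot, matches the description. I'll confirm it in a crop.

```bash
python3 - <<'E'
import cv2,numpy as np,pickle
d=pickle.load(open("d0.pkl","rb"))
t=d["top"][0][:,:,::-1];s=d["scene"][0][:,:,::-1]
a=cv2.resize(t[190:280,200:280],None,fx=5,fy=5,interpolation=2)   # 400x450
b=cv2.resize(s[240:330,230:310],None,fx=5,fy=5,interpolation=2)
cv2.imwrite("pics/pots.png",np.hstack([a,b]))
a=cv2.resize(t[155:275,305:440],None,fx=5,fy=5,interpolation=2)
cv2.imwrite("pics/box.png",a)
E
```

```text
(no output)
```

View pics/pots.png

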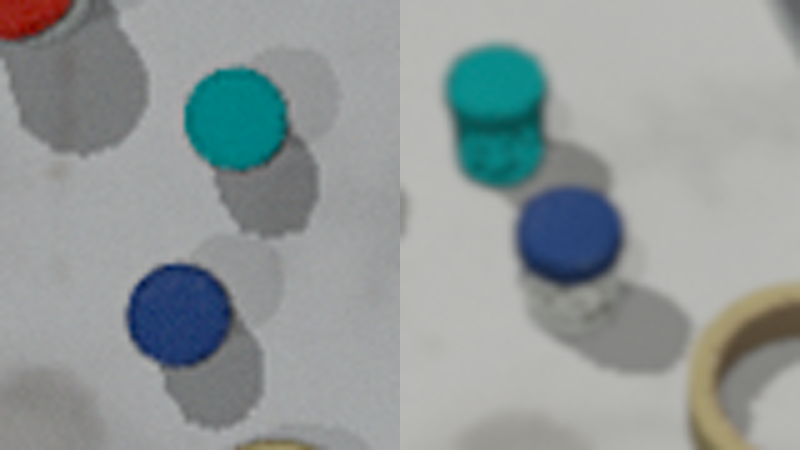

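View pics/box.png

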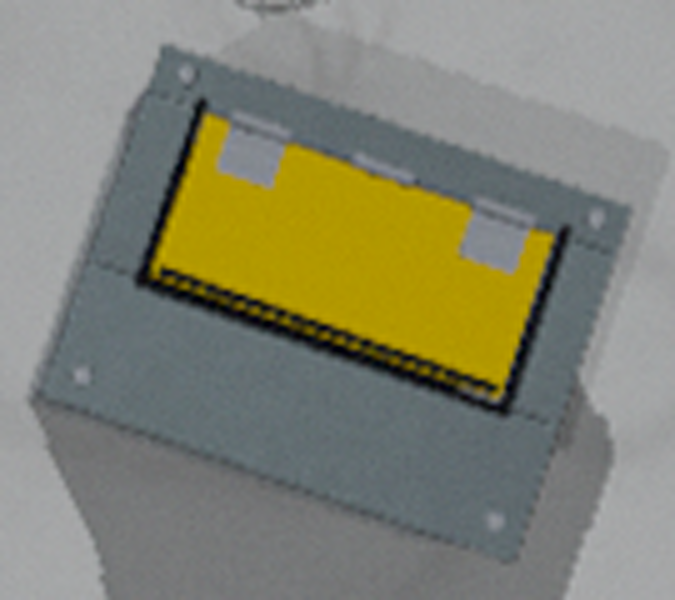

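The crop confirms that the true blue lid is at top (235.4,252.6) and scene (263.8,285.2). The turquoise decoy is at top (246.8,213.2). The box plate corners and slot corners are clear in the second crop, with the hinge on the far side. Next I'll triangulate.

```bash
cat > h.py <<'E'
import cv2,numpy as np
def P(c): return np.array([[c["fx"],0,c["cx"]],[0,c["fy"],c["cy"]],[0,0,1]])@np.c_[c["R"],c["t"]]
def tri(ct,cs,a,b):
    X=cv2.triangulatePoints(P(ct),P(cs),np.float64(a).reshape(-1,2).T,np.float64(b).reshape(-1,2).T);return (X[:3]/X[3]).T
def onz(c,uv,z):
    uv=np.float64(uv).reshape(-1,2);o=-c["R"].T@c["t"]
    r=np.c_[(uv[:,0]-c["cx"])/c["fx"],(uv[:,1]-c["cy"])/c["fy"],np.ones(len(uv))]@c["R"]
    return o+r*((z-o[2])/r[:,2])[:,None]
E
python3 - <<'E'
import pickle,cv2,numpy as np
from h import *
np.set_printoptions(suppress=True,precision=1)
d=pickle.load(open("d0.pkl","rb"));ct,cs=d["top"][2],d["scene"][2]
print("blue",tri(ct,cs,(235.4,252.6),(263.8,285.2)),onz(ct,(235.4,252.6),50),onz(cs,(263.8,285.2),50))
for n,t,z in(("turq",(246.8,213.2),50),("white",(162,244),62),("tape",(256,302),10)):print(n,onz(ct,t,z))
cr=lambda a:np.array(a)/5+np.array([305,155])-.4
pl=cr([(165,45),(632,205),(515,562),(33,397)]);sl=cr([(203,100),(568,228),(505,410),(140,280)])
loc=np.array([(53,93),(53,-93),(-88,-93),(-88,93),(34,70),(34,-70),(-34,-70),(-34,70)],float)
W=onz(ct,np.r_[pl,sl],150);print(W)
A=loc-loc.mean(0);B=W[:,:2]-W[:,:2].mean(0)
th=np.arctan2((A[:,0]*B[:,1]-A[:,1]*B[:,0]).sum(),(A*B).sum());R=np.array([[np.cos(th),-np.sin(th)],[np.sin(th),np.cos(th)]])
o=W[:,:2].mean(0)-R@loc.mean(0);print("yaw",np.degrees(th),"o",o,"resid\n",W[:,:2]-(loc@R.T+o))
# scene: yellow
for n in("top","scene"):
    p,z,c=d[n];h=cv2.cvtColor(p,cv2.COLOR_RGB2HSV)
    m=cv2.inRange(h,(20,150,90),(35,255,255));k,l,st,ce=cv2.connectedComponentsWithStats(m);i=1+np.argmax(st[1:,4])
    q=[np.argwhere(l==i)[:,::-1]][0];print(n,"yellow",st[i],cv2.minAreaRect(q.astype(np.float32)))
    hull=cv2.convexHull(q.astype(np.int32));qq=cv2.approxPolyDP(hull,5,True)[:,0];print(qq.tolist())
    u=q[::50];zz=z[u[:,1],u[:,0]];X=(np.c_[(u[:,0]-c["cx"])/c["fx"]*zz,(u[:,1]-c["cy"])/c["fy"]*zz,zz]-c["t"])@c["R"];print("depth z",np.median(X[zz>0],0))
E
```

```text
blue [[431.7  89.8  46. ]] [[432.6  90.5  50. ]] [[428.2  90.7  50. ]]
turq [[514.5  68.7  50. ]]
white [[447.7 239.9  62. ]]
tape [[328.2  47.7  10. ]]
[[ 604.4 -107.2  150. ]
 [ 546.5 -282.6  150. ]
 [ 412.7 -238.2  150. ]
 [ 470.8  -58.8  150. ]
 [ 583.7 -121.6  150. ]
 [ 537.5 -258.6  150. ]
 [ 469.  -234.7  150. ]
 [ 515.3  -98.4  150. ]]
yaw -18.582361510273504 o [ 525.8 -177.8] resid
 [[-1.3 -0.6]
 [ 0.2  0.2]
 [-0.  -0.3]
 [-1.2  2.8]
 [ 3.4  0.7]
 [ 1.8 -3.6]
 [-2.3 -1.4]
 [-0.6  2.2]]
top yellow [ 335  178   81   56 2144] ((374.9132080078125, 205.68719482421875), (74.69737243652344, 34.69999313354492), 19.179006576538086)
[[415, 202], [404, 233], [335, 209], [345, 178]]
depth z [ 525.8 -172.2  149.3]
scene yellow [ 303  156   70   30 1033] ((337.4780578613281, 170.39756774902344), (19.136991500854492, 67.25884246826172), 77.90524291992188)
[[372, 172], [313, 185], [303, 168], [360, 156]]
depth z [ 516.6 -162.7  149.2]
```

>>> send_rows(steps=[-1, 0, 0, 0, 0.94, -1, 0, 0, 0, 0.94, -1, 0, 0, 0, 0.94, -1, 0, 0, 0, 0.94, -1, 0, 0, 0, 0.94, -1, 0, 0, 0, 0.94, -1, 0, 0, 0, 0.93, -1, 0, 0, 0, 0.93])

```text
time: 0.77
ee_pos: [210.4, -614.7, 225.1]
eef_rot: [[0.946, -0.323, -0.0], [-0.323, -0.946, 0.001], [-0.001, -0.001, -1.0]]
wrist_force: [0.5, 0.3, -0.2]
finger_gap: 1.001
grasp_force: 0.0
```

>>> send_rows(steps=[-1, 1, -1, 0, 0, -1, 1, -1, 0, 0, -1, 1, -1, 0, 0, -1, 1, -1, 0, 0, -1, 1, -1, 0, 0, -1, 1, -1, 0, 0, -1, 0, -1, 0, 0, -1, 0, -1, 0, 0])

```text
time: 1.43
ee_pos: [376.8, -500.1, 224.7]
eef_rot: [[0.948, -0.317, -0.001], [-0.317, -0.948, 0.001], [-0.001, -0.001, -1.0]]
wrist_force: [0.6, -0.5, 1.5]
finger_gap: 0.999
grasp_force: 0.0
```

```bash
python3 - <<'E'
import pickle,cv2,numpy as np
from h import *
from bench import manip
np.set_printoptions(suppress=True,precision=2)
d=pickle.load(open("d0.pkl","rb"));ct,cs=d["top"][2],d["scene"][2]
def dia(q):
    a,b,c,e=[np.array([*p,1.]) for p in q];x=np.cross(np.cross(a,c),np.cross(b,e));return x[:2]/x[2]
a=dia([(415,202),(404,233),(335,209),(345,178)]);b=dia([(372,172),(313,185),(303,168),(360,156)])
print("flap tri",tri(ct,cs,a,b),onz(ct,a,150),onz(cs,b,150))
for n in("top","scene"):
    p,z,c=d[n];h=cv2.cvtColor(p,cv2.COLOR_RGB2HSV);m=cv2.inRange(h,(105,120,40),(125,255,255))
    k,l,st,ce=cv2.connectedComponentsWithStats(m)
    for i in range(1,k):
        if st[i,4]>80 and 200<ce[i][0]<300 and ce[i][1]>230:print(n,st[i],ce[i],onz(c,ce[i],47))
s=manip.sense();print(s["time"],s["ee_pos"],s["eef_rot"],s["wrist_force"])
E
```

```text
flap tri [[ 525.08 -178.53  148.15]] [[ 526.09 -176.87  150.  ]] [[ 522.31 -178.14  150.  ]]
top [226 243  20  20 314] [235.24 252.5 ] [[432.77  91.1   47.  ]]
scene [254 278  20  18 284] [263.44 286.57] [[427.86  91.84  47.  ]]
1.4333 [ 376.77 -500.07  224.66] [[ 0.95 -0.32 -0.  ]
 [-0.32 -0.95  0.  ]
 [-0.   -0.   -1.  ]] [ 0.62 -0.49  1.51]
```

>>> send_rows(steps=[-1, 0, -1, 0, 0, -1, 0, -1, 0, 0, -1, 0, -1, 0, 0, -1, 0, -1, 0, 0, -1, 0, -1, 0, 0, -1, 0, -1, 0, 0, -1, 0, -1, 0, 0, -1, 0, -1, 0, 0])

```text
time: 2.1
ee_pos: [426.3, -348.9, 225.2]
eef_rot: [[0.948, -0.319, -0.001], [-0.319, -0.948, 0.0], [-0.001, -0.0, -1.0]]
wrist_force: [0.2, -0.3, 0.2]
finger_gap: 1.002
grasp_force: 0.0
```

>>> send_rows(steps=[-1, 0, -1, 0, 0, -1, 0, -1, 0, 0, -1, 0, -1, 0, 0, -1, 0, -1, 0, 0, -1, 0, -1, 0, 0, -1, 0, -1, 0, 0, -1, 0, -1, 0, 0, -1, 0, -1, 0, 0])

```text
time: 2.77
ee_pos: [477.3, -197.4, 225.3]
eef_rot: [[0.948, -0.319, -0.001], [-0.319, -0.948, 0.0], [-0.001, 0.0, -1.0]]
wrist_force: [-0.0, 0.2, 0.7]
finger_gap: 1.0
grasp_force: 0.0
```

>>> send_rows(steps=[-1, -0.9, -1, 0, 0, -1, -0.9, -1, 0, 0, -1, -0.9, -1, 0, 0, -1, -0.9, -1, 0, 0, -1, -0.9, -1, 0, 0, -1, -0.9, -1, 0, 0, -1, -0.9, -1, 0, 0, -1, -0.5, -1, 0, 0])

```text
time: 3.43
ee_pos: [397.6, -2.1, 225.3]
eef_rot: [[0.948, -0.319, -0.001], [-0.319, -0.948, -0.0], [-0.001, 0.001, -1.0]]
wrist_force: [0.9, 0.0, -0.6]
finger_gap: 1.0
grasp_force: 0.0
```

>>> send_rows(steps=[-1, 0, -1, 0, 0, -1, 0, -1, 0, 0, -1, 0, -1, 0, 0, -1, 0, -1, 0, 0, -1, 0, -0.87, 0, 0, -1, 0, 0, 0, 0])

```text
time: 3.93
ee_pos: [431.1, 92.1, 225.5]
eef_rot: [[0.949, -0.315, 0.0], [-0.315, -0.949, 0.002], [-0.0, -0.002, -1.0]]
wrist_force: [-0.7, 0.2, 0.2]
finger_gap: 1.001
grasp_force: 0.0
```

>>> send_rows(steps=[-1, 0, 0, 1, 0, -1, 0, 0, 1, 0, -1, 0, 0, 1, 0, -1, 0, 0, 1, 0, -1, 0, 0, 1, 0, -1, 0, 0, 1, 0, -1, 0, 0, 0.5, 0, -1, 0, 0, 0, 0])

```text
time: 4.6
ee_pos: [428.8, 87.9, 93.7]
eef_rot: [[0.948, -0.32, -0.005], [-0.32, -0.948, -0.001], [-0.004, 0.003, -1.0]]
wrist_force: [0.2, 0.3, -0.2]
finger_gap: 1.0
grasp_force: 0.0
```

```bash
python3 - <<'E'
from bench import manip
import cv2,numpy as np
a=[manip.snapshot(n)[0][:,:,::-1] for n in("top","scene")]
cv2.imwrite("pics/pre.png",np.hstack([cv2.resize(a[0][180:300,160:290],(400,370)),cv2.resize(a[1][200:340,180:330],(400,370))]))
E
```

```text
(no output)
```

View pics/pre.png

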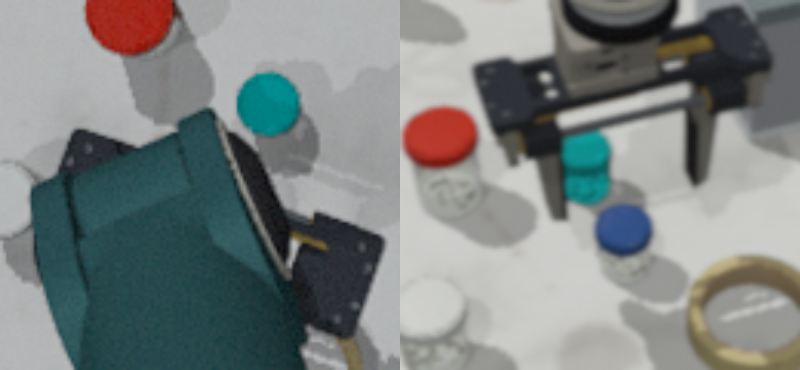

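The gripper is above the blue pot, which lies between the fingers (scene crop 625,240), and its neighbours are clear. I'll descend and grip.

>>> send_rows(steps=[-1, 0.05, -0.15, 0.7, 0, -1, 0, 0, 0.7, 0, -1, 0, 0, 0.7, 0, -1, 0, 0, 0.6, 0, -1, 0, 0, 0.2, 0, -1, 0, 0, 0, 0])

```text
time: 5.2
ee_pos: [432.7, 91.4, 37.8]
eef_rot: [[0.948, -0.319, 0.0], [-0.319, -0.948, -0.0], [0.0, 0.0, -1.0]]
wrist_force: [-0.8, 0.4, 0.7]
finger_gap: 1.001
grasp_force: 0.0
```

>>> send_rows(steps=[1, 0, 0, 0, 0, 1, 0, 0, 0, 0, 1, 0, 0, 0, 0, 1, 0, 0, 0, 0, 1, 0, 0, 0, 0, 1, 0, 0, 0, 0, 1, 0, 0, 0, 0, 1, 0, 0, 0, 0], grip_force=20)

```text
time: 5.87
ee_pos: [432.5, 91.4, 37.6]
eef_rot: [[0.948, -0.319, -0.0], [-0.319, -0.948, -0.0], [-0.0, 0.0, -1.0]]
wrist_force: [0.8, -0.1, 0.7]
finger_gap: 0.467
grasp_force: 20.0
```

>>> send_rows(steps=[1, 0, 0, -0.5, 0, 1, 0, 0, -1, 0, 1, 0, 0, -1, 0, 1, 0, 0, -1, 0, 1, 0, 0, -1, 0, 1, 0, 0, -1, 0, 1, 0, 0, -1, 0, 1, 0, 0, -1, 0])

```text
time: 6.53
ee_pos: [432.2, 91.6, 189.2]
eef_rot: [[0.948, -0.319, 0.0], [-0.319, -0.948, 0.0], [0.0, -0.0, -1.0]]
wrist_force: [0.7, -0.4, -0.1]
finger_gap: 0.466
grasp_force: 20.0
```

>>> send_rows(steps=[1, 0.8, 0.5, -1, 0, 1, 0.8, 1, -1, 0, 1, 0.8, 1, 0, 0, 1, 0.8, 1, 0, 0, 1, 0.8, 1, 0, 0, 1, 0.8, 1, 0, 0, 1, 0.8, 1, 0, 0, 1, 0.8, 1, 0, 0])

```text
time: 7.2
ee_pos: [505.9, -92.6, 228.3]
eef_rot: [[0.948, -0.319, 0.0], [-0.319, -0.948, 0.0], [0.0, -0.0, -1.0]]
wrist_force: [0.8, 0.3, -0.1]
finger_gap: 0.468
grasp_force: 20.0
```

>>> send_rows(steps=[1, 0.8, 1, 0, 0, 1, 0.8, 1, 0, 0, 1, 0.5, 1, 0, 0, 1, 0, 0.8, 0, 0, 1, 0, 0, 0, 0, 1, 0, 0, 0, 0])

```text
time: 7.7
ee_pos: [521.1, -177.1, 227.8]
eef_rot: [[0.947, -0.321, -0.0], [-0.321, -0.947, 0.0], [-0.0, -0.0, -1.0]]
wrist_force: [-0.7, 0.8, -0.9]
finger_gap: 0.467
grasp_force: 20.0
```

```bash
python3 - <<'E'
from bench import manip
import cv2,numpy as np
from h import *
np.set_printoptions(suppress=True,precision=2)
a=[manip.snapshot(n)[0][:,:,::-1] for n in("top","scene")]
s=manip.sense();print(s["ee_pos"],s["eef_rot"],s["finger_gap"],s["grasp_force"])
cs=manip.calibration("scene")
h=cv2.cvtColor(a[1],cv2.COLOR_BGR2HSV);m=cv2.inRange(h,(105,120,40),(125,255,255));k,l,st,ce=cv2.connectedComponentsWithStats(m)
print([(st[i],ce[i]) for i in range(1,k) if st[i,4]>60])
cv2.imwrite("pics/over.png",np.hstack([cv2.resize(a[0][130:290,290:460],(390,370)),cv2.resize(a[1][90:250,260:430],(390,370))]))
E
```

```text
[ 521.6  -175.37  227.91] [[ 0.95 -0.32  0.  ]
 [-0.32 -0.95  0.  ]
 [ 0.   -0.   -1.  ]] 0.46506326338789367 20.000034113181755
[(array([334, 130,  19,  16, 228], dtype=int32), array([342.4 , 138.14])), (array([ 42, 170,  26,  16, 165], dtype=int32), array([ 53.66, 178.64]))]
```

View pics/over.png

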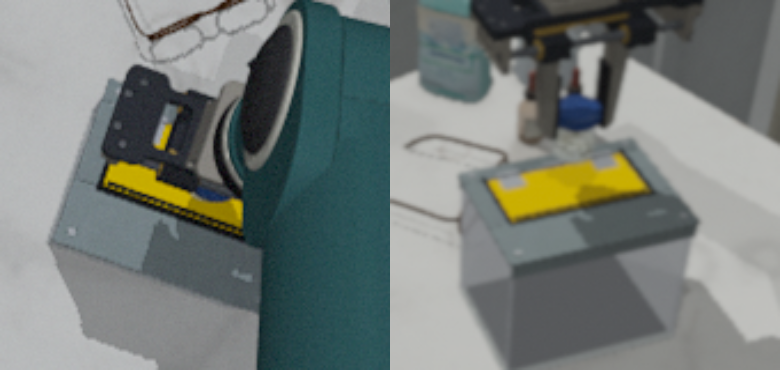

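```bash
python3 - <<'E'
from bench import manip
from h import *
cs=manip.calibration("scene")
for z in(234,237,240):
    X=onz(cs,(342.6,138.1),z)[0];d=X-[522.3,-178.1,0];print(X,d[0]*.948-d[1]*.319,d[0]*.319+d[1]*.948)
E
```

```text
[ 517.18229919 -179.09435019  234.        ] -4.534382657999339 -2.575190535356614
[ 513.98782055 -175.77317511  237.        ] -8.622203257160187 -0.44575525026145213
[ 510.79334191 -172.45200004  240.        ] -12.710023856320998 1.683680034833602
```

>>> send_rows(steps=[1, 0.1, 0, 0.5, 0, 1, 0, 0, 0.5, 0, 1, 0, 0, 0.5, 0, 1, 0, 0, 0.5, 0, 1, 0, 0, 0.5, 0, 1, 0, 0, 0.5, 0])

```text
time: 8.3
ee_pos: [523.4, -177.2, 166.5]
eef_rot: [[0.948, -0.319, -0.0], [-0.319, -0.948, 0.0], [-0.0, -0.0, -1.0]]
wrist_force: [-1.0, 0.8, 2.5]
finger_gap: 0.466
grasp_force: 20.0
```

>>> send_rows(steps=[1, 0, 0, 0.3, 0, 1, 0, 0, 0.3, 0, 1, 0, 0, 0.3, 0, 1, 0, 0, 0.3, 0, 1, 0, 0, 0.3, 0])

```text
time: 8.72
ee_pos: [523.3, -177.6, 137.0]
eef_rot: [[0.948, -0.319, -0.0], [-0.319, -0.948, -0.0], [-0.0, 0.0, -1.0]]
wrist_force: [-0.7, -0.5, 0.7]
finger_gap: 0.463
grasp_force: 20.0
```

```bash
python3 - <<'E'
from bench import manip
import cv2,numpy as np
a=manip.snapshot("scene")[0][:,:,::-1]
s=manip.sense();print(s["ee_pos"],s["wrist_force"],s["ft_torque"],s["finger_gap"])
cv2.imwrite("pics/in1.png",cv2.resize(a[110:250,260:420],(640,560),interpolation=2))
E
```

```text
[ 522.58597672 -177.45945386  135.8570785 ] [-1.25759385  0.34860258 -0.22272142] [ 0.18114315  0.33151118 -0.00663684] 0.4631002812685623
```

View pics/in1.png

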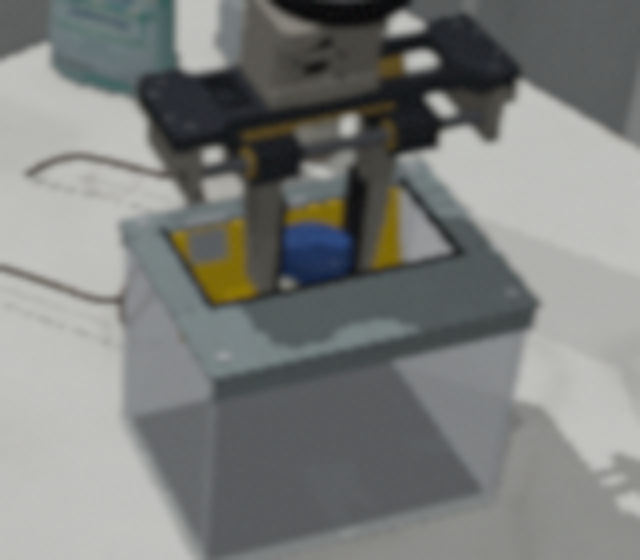

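The pot and fingers (crop 315,250) are passing through the slot with the flap swung open. I'll carry on down.

>>> send_rows(steps=[1, 0, 0, 0.5, 0, 1, 0, 0, 0.5, 0, 1, 0, 0, 0.5, 0, 1, 0, 0, 0.5, 0, 1, 0, 0, 0.2, 0, 1, 0, 0, 0, 0])

```text
time: 9.27
ee_pos: [522.3, -177.2, 91.9]
eef_rot: [[0.948, -0.319, -0.003], [-0.319, -0.948, 0.001], [-0.003, 0.0, -1.0]]
wrist_force: [-1.6, 0.2, -1.7]
finger_gap: 0.469
grasp_force: 20.0
```

>>> send_rows(steps=[-0.4, 0, 0, 0, 0, -0.4, 0, 0, 0, 0, -0.4, 0, 0, 0, 0, -0.4, 0, 0, 0, 0, -0.4, 0, 0, 0, 0, -0.4, 0, 0, 0, 0, -0.4, 0, 0, 0, 0, -0.4, 0, 0, 0, 0])

```text
time: 9.93
ee_pos: [523.6, -177.6, 93.8]
eef_rot: [[0.948, -0.319, 0.001], [-0.319, -0.948, -0.0], [0.001, 0.0, -1.0]]
wrist_force: [-0.7, 0.8, 0.3]
finger_gap: 0.702
grasp_force: 0.4
```

```bash
python3 - <<'E'
from bench import manip
import cv2,numpy as np
a=manip.snapshot("scene")[0][:,:,::-1]
s=manip.sense();print(s["ee_pos"],s["wrist_force"],s["finger_gap"])
cv2.imwrite("pics/in2.png",cv2.resize(a[110:250,260:420],(640,560),interpolation=2))
E
```

```text
[ 523.62209369 -177.64990882   93.75494748] [-1.03443244  0.24986756  0.68932379] 0.6991450103665132
```

View pics/in2.png

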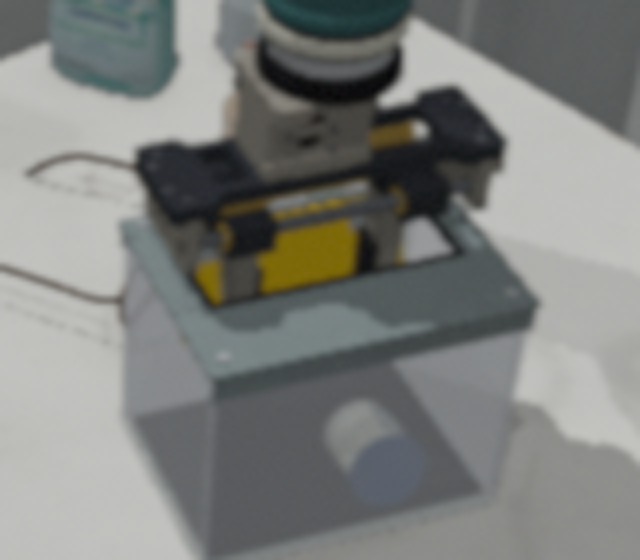

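The pot is on the box floor (crop 375,450), and the fingers are partly open. I'll withdraw straight up.

>>> send_rows(steps=[-0.4, 0, 0, -0.5, 0, -0.4, 0, 0, -0.5, 0, -0.4, 0, 0, -0.5, 0, -0.4, 0, 0, -0.5, 0, -0.4, 0, 0, -0.5, 0, -0.4, 0, 0, -0.5, 0, -0.4, 0, 0, -0.5, 0, -0.4, 0, 0, -0.5, 0])

```text
time: 10.65
ee_pos: [524.1, -177.8, 175.1]
eef_rot: [[0.948, -0.319, 0.002], [-0.319, -0.948, -0.001], [0.002, -0.0, -1.0]]
wrist_force: [-0.0, 0.1, 0.0]
finger_gap: 0.701
grasp_force: 0.0
```

>>> send_rows(steps=[-0.4, 0, 0, -0.8, 0, -0.4, 0, 0, -1, 0, -0.4, 0, 0, -1, 0, -0.4, 0, 0, -1, 0, -0.4, 0, 0, -0.5, 0, -0.4, 0, 0, 0, 0, -0.4, 0, 0, 0, 0, -0.4, 0, 0, 0, 0])

```text
time: 11.32
ee_pos: [522.8, -177.4, 258.5]
eef_rot: [[0.948, -0.319, -0.002], [-0.319, -0.948, 0.0], [-0.002, 0.0, -1.0]]
wrist_force: [0.8, -0.2, -1.1]
finger_gap: 0.698
grasp_force: 0.0
```

```bash
python3 - <<'E'
from bench import manip
import cv2,numpy as np
a=manip.snapshot("scene")[0][:,:,::-1]
s=manip.sense();print(s["time"],s["ee_pos"],s["wrist_force"],s["finger_gap"])
cv2.imwrite("pics/end.png",cv2.resize(a[90:370,140:420],(600,600),interpolation=2))
E
```

```text
11.3667 [ 522.67642244 -177.38448742  258.22198609] [0.54087063 0.12484004 0.06400207] 0.7009213902568578
```

View pics/end.png

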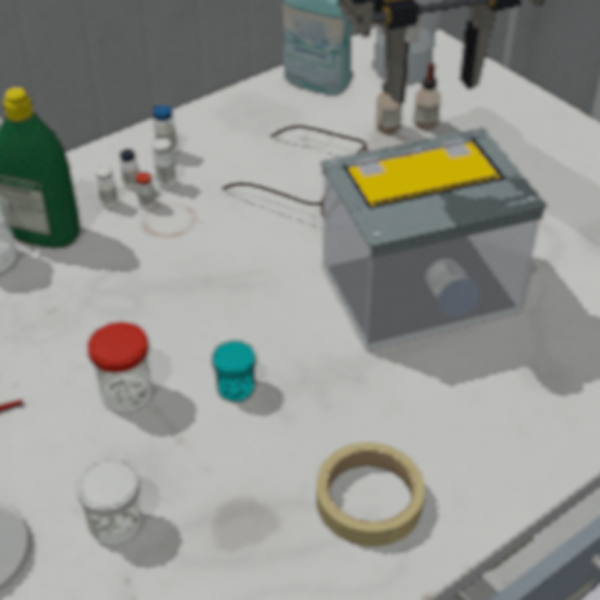

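The pot is inside the box (crop 452,285) and the flap is shut. The white, red and turquoise pots are still standing where they were.

```bash
python3 -c "
from bench import manip
print(manip.job_done())"
```

```text
the job is handed in; nothing more can be done
None
```

The blue-lidded pot is inside the drop box, lying on its side on the box floor, with the flap shut and the white-lidded pot still standing where it was; I handed the job in after about 11.4 s of robot time.

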